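# Draw a wafer carrier out from behind its stop

## Robot

A 7-joint arm with a two-finger parallel gripper is mounted at the origin on a cart in front of the work surface, level with it; the furniture and walls round the work are solid. World frame = base frame: x ahead of the robot, y to its left, z up, the work surface at z = 0. Lengths are in m, angles in rad, forces in N, time in s.
With the tool pointing down it reaches from about 0.4 to 0.85 m from the base axis. Payload 4.5 kg.
Tool frame: the origin (TCP) lies on the centre line of the jaws, within the pads' length; the fingertips stand 14 mm ahead of it and the grasp point (between the pads) lies 5 mm behind it (r.tcp_to_tips is the z of the fingertips in the tool frame, in m); z points along the fingers, y is the direction in which the jaws open and shut (so a half turn about z gives the same grasp; the last joint's range is limited). The gripper opens to 88 mm and grips with 3 to 60 N. Pads are 18 mm wide; open, the fingers measure 123 mm over their backs; the gripper's body (75 mm by 187 mm) begins 45 mm behind the grasp point.
Start: joints at [1.179, 0.689, -0.195, 1.565, 0.157, 0.902, -0.215], TCP at [0.258, -0.569, 0.224] pointing down, gripper open.
Joint ranges: [-3.01, 3.01], [-0.46, 2.08], [-1.47, 1.51], [0.13, 2.56], [-1, 4.14], [0.04, 2.09], [-2.66, 2.66]. Speed limits (rad/s): [2.57, 2.57, 3.14, 3.14, 3.14, 3.14, 3.14].

## Interface

Orientations are given as a unit quaternion [x, y, z, w].
In Python, from plant import r, viewer gives the robot as it stands.
- The arm moves only by the shell command python3 -m inch 'ROWS' [FORCE]. ROWS is JSON, a list of rows, each a list of 3 entries, a list of its own where there are three numbers: the closure, from 0 (fully open) to 1 (shut), then the shift along the tool's x, y, z in cm, then the turn about the tool's z in degrees. In form: [[fingers, [x, y, z], yaw], ...]. A call has 1 to 20 rows; each row is the pose to reach, as a shift and turn from the pose commanded when the call began, along the tool's axes at that moment; what a row does not reach only later rows make up. A row lasts 1/10 s, in which the tool goes at most 50 mm and 8.59 degrees, less where a joint would pass 70% of its speed; a pose out of reach is approached as far as the arm can. A call with a gripper value outside its range is refused whole. The fingers move at their own pace and stop on an object; FORCE is the grip in N (left out, the last holds). Time passes only in rows, so rows that repeat a pose let the fingers close. It gives the time, the measured TCP pose, the force and the opening at its end, in the units of the state.
- r.get_state(): the state, without advancing time (a new reading comes with each control period).
- viewer.snapshot(name): name is "scene" or "top" or "wrist"; returns the picture (480x640x3 uint8, red, green, blue); there is no depth.
- viewer.camera_params(name): a dict with "intrinsics" (3x3 intrinsics, pixels), "k1" (the pictures are not rectified: a ray, as slopes to the right and down, at radius r is drawn at 1 + k1 r^2 times it, then the intrinsics apply), "world_to_cam" (4x4, takes a point from world to camera coordinates). Camera axes: x right, y up, looking along -z (the intrinsics and any distortion apply to the point x, -y, -z); pixel columns grow to the right and rows downward; lengths in m; the calibration is good to about 2 mm. A picture is of the moment at which its call begins: read the wrist's pose just before it. camera_params takes no time and is no camera call; for the wrist camera it gives the pose at the moment of the call.
- r.finish_job(): hands the job in, once; it reports no verdict.
Trained networks look in the newest picture that a camera, given by its name, has taken for a name from the list of things; names that differ only in an ending like _2 or _b are one class to them, and where a whole thing is asked for, a point or a joint stands for the part that bears it (a point fixed in the world has none). Each returns a list of dicts, best first, with "p" (0 to 1); they miss things now and then, are a little off and sometimes report something else, mostly with a low value. They report only what shows in the picture. A call takes as long as a camera call. They do not tell look-alikes from the thing itself.
- viewer.outline_of(camera, name): "pixels" (480x640 bool, what is visible of it) and "bbox" ([left, top, width, height] in pixels, round what is visible of it).
The state is a dict: "clock": time; "q": joint angles; "qd": joint speeds; "joint_torque": joint torques, N m; "tool_pos": TCP position; "eef_rot": TCP orientation; "contact_force": force on the tool from outside, world axes, zero at the start; "moment": the same for the moment, N m; "opening": opening from 0.0 (shut) to 1.0 (fully open).
Only numpy, scipy, OpenCV 4.12 (cv2) and the standard library are available. Lean on these libraries where they do the work, as an engineer would, in place of code of your own. Each camera call takes 0.05 s, during which the arm holds its last target.

## Task

The heavy magnet base stands as a stop in front of the open mouth of the low rail bay; move it aside, then slide the round wafer carrier out of the bay, flat along the bench without lifting it, until it lies wholly on the thin round inspection mat. Then stand the magnet base upright back on the spot where it stood, facing the same way, so that the bay is closed off again. Do not knock the base over, and leave the tissue booklet, the small round sample box and the spirit level where they are.

Things in the scene. Friction and masses are not known exactly. Their poses are not given: they have to be found in the camera images.
- bay_mouth (a point): Open end of the parking bay: three aluminium rails in a U fixed to the worktop, each 12 mm high and 14 mm wide. Point: middle of the mouth, at worktop height, in line with the rail ends. Its x axis points out of the bay, level; y across it, z up. The space between the side rails is 140 mm wide (y from -70 to +70 mm) and runs 200 mm back from the mouth to the closed end (x from 0 to -200 mm). No floor: things in it lie on the worktop.
- mat_centre (a point): Centre of the round inspection mat, 160 mm in diameter, light grey with a thin black border, beyond the bay's mouth; fixed, so thin (under 1 mm) that it offers no edge or step. At worktop height.
- wafer_mid (a point): Centre (half-way up, 4 mm above the bench when it lies flat) of the wafer carrier: a flat disc 112 mm in diameter, 8 mm thick, a dark round wafer in a milky ring, 60 g, lying loose on the worktop inside the bay with at least 50 mm free between it and the closed end. Too wide to grip across from above; its rim can be pushed or hooked from behind.
- base_mid (a point): Centre of the block of the magnet base (magnet not acting; it stands loose): a pale square-edged block 58 mm (x) x 50 mm (y) x 55 mm high, about 0.6 kg, with a short post on top that makes it 75 mm high and a lever knob on its -x face. Point: middle of the block, 28 mm above its foot. It stands just outside the bay's mouth with the lever knob facing away from the bay. Grip it across y (50 mm).
- base_lever (a point): Middle of the magnet base's lever knob (fixed), 43 mm from base_mid along the base's -x axis and at the same height; the knob reaches 4 mm farther.
- tissue_mid (a point): Centre of the tissue booklet, 62 x 100 x 9 mm, long along its y, lying beside the bay. A bystander.
- box_mid (a point): Centre of the small round sample box, 53 mm in diameter, 12 mm high. A bystander.
- level_mid (a point): Centre of the small spirit level, 18 x 75 x 20 mm, long along its y, lying beside the bay. A bystander.
- wafer: The wafer carrier itself; origin at the centre of its underside, z up.
- base: The magnet base itself; origin at worktop height, 9 mm along its -x from below base_mid; x away from the lever, z up.
Things that resemble listed ones, but are neither listed nor needed, are in the scene too. What is meant by the base is not orange, and is the larger of those in its own colour.

How it is judged:
On the way, in this order (a step that is already met when the one before it is completed fails the run):
1. the magnet base has been moved well aside (at least 70 mm) while the wafer carrier is still in the bay (distance of base_mid from where it was at the start of the episode above 0.07 m and x of wafer_mid in the frame of bay_mouth below -0.02 m), for 0.2 s.
2. the wafer carrier lies flat and wholly on the mat, the magnet base still away from its spot (horizontal distance between wafer_mid and mat_centre below 0.024 m and height (world z) of wafer_mid below 0.009 m and angle between wafer_mid's own z axis and vertical below 0.08 rad and distance of base_mid from where it was at the start of the episode above 0.05 m), for 0.2 s.
At the end, for the whole second after the job is handed in: The wafer carrier lies flat on the worktop wholly on the mat (centres within 24 mm) and at rest; the magnet base stands upright, at rest, within 20 mm of where it stood at the start and turned the same way (its lever knob within 30 mm of where it was) (horizontal distance between wafer_mid and mat_centre below 0.024 m and height (world z) of wafer_mid below 0.009 m and angle between each of wafer_mid, base_mid's own z axis and vertical below 0.08 rad and distance of base_mid from where it was at the start of the episode below 0.02 m and distance of base_lever from where it was at the start of the episode below 0.03 m and linear speed of each of base, wafer below 0.02 m/s); the robot touches nothing.
It fails at once if the wafer carrier is lifted off the bench (centre over 30 mm high) or tipped by more than 0.35 rad (height (world z) of wafer_mid above 0.03 m or angle between wafer_mid's own z axis and vertical above 0.35 rad).
It fails at once if the magnet base is knocked over (leans more than 0.6 rad) (angle between base_mid's own z axis and vertical above 0.6 rad).
It fails at once if a bystander is moved by more than 25 mm (distance of any of tissue_mid, box_mid, level_mid from where it was at the start of the episode above 0.025 m).
It also fails if it takes over 59 s, if anything falls off the work surface, if the arm or the gripper's body presses on something with over 40 N, if the wrist force passes 120 N, or if a joint passes its speed limit or range.

## Working session

There is one attempt and no reset: what is moved stays moved. The work goes in short steps, Python scripts to look and compute and a shell command to move; the robot and the scene stay as the last step left them, time stands still between calls to the robot, and variables do not carry over. Pictures are saved under pics/ and viewed, and the job is handed in when it is done.

```bash
ls; mkdir -p pics
python3 - <<'E'
from plant import r, viewer
import cv2
s=r.get_state(); print(s['clock'],s['tool_pos'],s['eef_rot'],s['opening'],r.tcp_to_tips)
for n in ['scene','top']:
    im=viewer.snapshot(n); cv2.imwrite(f'pics/{n}0.png',im[:,:,::-1])
    p=viewer.camera_params(n); print(n,p)
E
```

```text
pics
0.0 [ 0.25781592 -0.56864831  0.22272166] [ 9.77422744e-01  2.11291200e-01 -2.48039149e-04 -8.64370963e-04] 1.0014429021691025 0.014
scene {'intrinsics': array([[454.48439018,   0.        , 311.26727133],
       [  0.        , 454.48439018, 237.80465321],
       [  0.        ,   0.        ,   1.        ]]), 'k1': 0.037755280522913215, 'world_to_cam': array([[-0.67326798, -0.73935712,  0.0078281 ,  0.41780821],
       [ 0.51053851, -0.45719252,  0.72823446, -0.29975478],
       [-0.53484638,  0.4942935 ,  0.68528336, -0.64119321],
       [ 0.        ,  0.        ,  0.        ,  1.        ]])}
top {'intrinsics': array([[452.52690858,   0.        , 319.09417669],
       [  0.        , 452.52690858, 245.49941297],
       [  0.        ,   0.        ,   1.        ]]), 'k1': -0.07075022176008734, 'world_to_cam': array([[-0.02995233, -0.99936943, -0.01906849,  0.08945074],
       [ 0.98132571, -0.03302723,  0.18949685, -0.55297754],
       [-0.19000714, -0.01303653,  0.98169615, -0.80884056],
       [ 0.        ,  0.        ,  0.        ,  1.        ]])}
```

View pics/scene0.png

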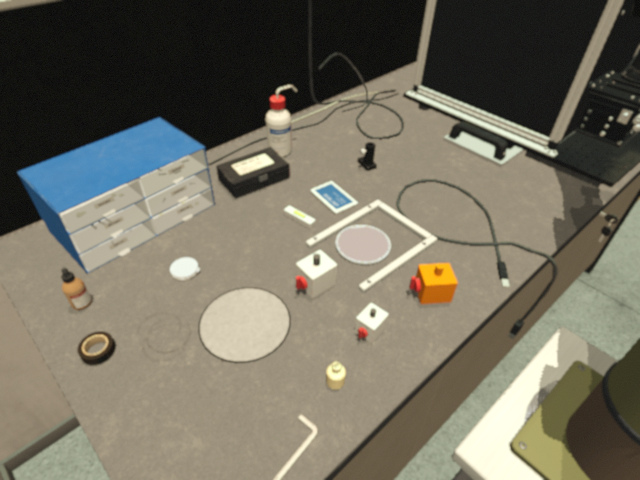

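View pics/top0.png

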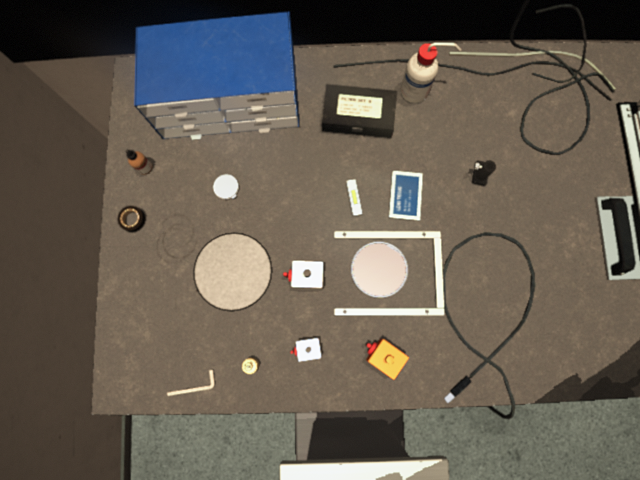

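The top view shows the bay opening to image-left. There are three base look-alikes: large white (307,274), small white (308,349) and orange (388,358). The one meant is the large white one at (307,274): it isn't orange, it's the larger of the white pair, and it stands in front of the mouth. The wafer is at (380,269), the mat at (233,271), the level at (354,197), the tissue at (406,195), and the round box at (226,187).

```bash
cat > h.py <<'E'
import numpy as np, cv2
from plant import r, viewer
def und(p,uv):
    K=p['intrinsics']; uv=np.atleast_2d(uv).astype(float)
    return cv2.undistortPoints(uv.reshape(-1,1,2),K,np.array([p['k1'],0,0,0,0.]),None,None).reshape(-1,2)
def toplane(p,uv,z):
    n=und(p,uv); W=p['world_to_cam']; R,t=W[:3,:3],W[:3,3]
    c=-R.T@t; d=np.c_[n[:,0],-n[:,1],-np.ones(len(n))]@R
    return c+d*((z-c[2])/d[:,2])[:,None]
def proj(p,X):
    W=p['world_to_cam'];X=np.atleast_2d(X)@W[:3,:3].T+W[:3,3]
    x=X[:,0]/-X[:,2]; y=-X[:,1]/-X[:,2]; s=1+p['k1']*(x*x+y*y); K=p['intrinsics']
    return np.c_[K[0,0]*x*s+K[0,2],K[1,1]*y*s+K[1,2]]
E
python3 - <<'E'
from h import *
im=viewer.snapshot('top'); p=viewer.camera_params('top')
cv2.imwrite('pics/crop1.png',cv2.resize(im[160:400,160:460],None,fx=2.6,fy=2.5,interpolation=cv2.INTER_CUBIC)[:,:,::-1])
for n,z in [('wafer_mid',.008),('base_mid',.055),('tissue_mid',.009),('box_mid',.012),('level_mid',.02)]:
    for o in viewer.outline_of('top',n):
        m=o['pixels'].astype(np.uint8); cs=max(cv2.findContours(m,0,1)[0],key=cv2.contourArea)
        pts=toplane(p,cs.reshape(-1,2),z)[:,:2].astype(np.float32)
        rc=cv2.minAreaRect(pts); 
        print(n,round(o['p'],2),o['bbox'],'rect',np.round(rc[0],4),np.round(rc[1],4),round(rc[2],1),'circ',cv2.minEnclosingCircle(pts))
# mat
g=cv2.cvtColor(im,cv2.COLOR_RGB2GRAY)
for q in [(335,235),(335,312),(441,235),(443,312),(345,234),(435,234),(345,311),(435,311)]:
    print(q,toplane(p,q,.012)[0].round(4))
print('mat',toplane(p,(233,271),0), toplane(p,[(194,271),(272,271),(233,233),(233,310)],0).round(3))
E
```

```text
wafer_mid 0.56 [349.7, 243.9, 57.2, 57.2] rect [ 0.5125 -0.0452] [0.1075 0.1104] 87.5 circ ((0.5130781531333923, -0.044680606573820114), 0.05679105967283249)
base_mid 0.96 [290.9, 340.3, 31.7, 21.6] rect [0.3624 0.1014] [0.0358 0.0523] 5.0 circ ((0.3620406687259674, 0.09962674230337143), 0.028015656396746635)
base_mid 0.9 [368.5, 341.4, 41.2, 39.5] rect [ 0.3462 -0.0398] [0.0774 0.0512] 52.5 circ ((0.3447258770465851, -0.042395271360874176), 0.041716318577528)
base_mid 0.66 [283.5, 260.3, 39.4, 28.3] rect [0.4999 0.1029] [0.0735 0.0531] 88.2 circ ((0.4978795349597931, 0.1005379781126976), 0.03969670832157135)
tissue_mid 0.56 [390.7, 172.3, 32.0, 47.9] rect [ 0.6626 -0.1072] [0.0631 0.1043] 83.0 circ ((0.6627274751663208, -0.10788899660110474), 0.05624294653534889)
box_mid 0.87 [212.0, 172.4, 25.1, 30.1] rect [0.6946 0.2623] [0.0548 0.0523] 0.4 circ ((0.6943565607070923, 0.2599603831768036), 0.029425546526908875)
box_mid 0.69 [286.1, 261.5, 37.5, 30.8] rect [0.5054 0.1051] [0.0733 0.0558] 88.2 circ ((0.5047433972358704, 0.1023780032992363), 0.039697982370853424)
level_mid 0.79 [347.4, 178.9, 13.2, 37.5] rect [ 0.6582 -0.0015] [0.0773 0.0191] 8.1 circ ((0.6582493782043457, -0.001260519027709961), 0.03884035348892212)
(335, 235) [0.584  0.0398 0.012 ]
(335, 312) [0.4308 0.0454 0.012 ]
(441, 235) [ 0.5769 -0.1731  0.012 ]
(443, 312) [ 0.4236 -0.1649  0.012 ]
(345, 234) [0.5854 0.0197 0.012 ]
(435, 234) [ 0.5793 -0.1611  0.012 ]
(345, 311) [0.4321 0.0259 0.012 ]
(435, 311) [ 0.4261 -0.1494  0.012 ]
mat [[0.51939448 0.2478106  0.        ]] [[0.522 0.328 0.   ]
 [0.517 0.169 0.   ]
 [0.598 0.248 0.   ]
 [0.441 0.248 0.   ]]
```

View pics/crop1.png

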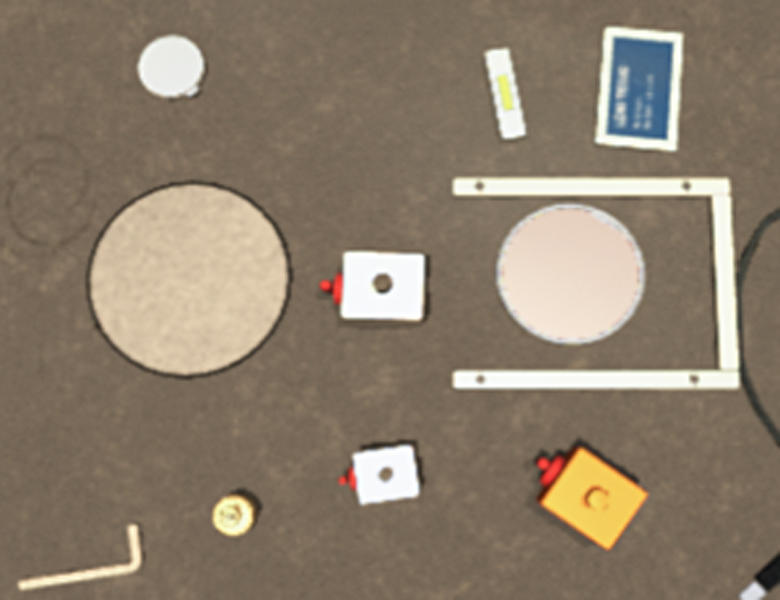

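Run:
```python
from h import *
im=cv2.imread('pics/top0.png')[:,:,::-1]; p=viewer.camera_params('top')
big=cv2.resize(im[255:295,275:330],None,fx=8,fy=8,interpolation=cv2.INTER_CUBIC)
m=((big.min(2)>150)).astype(np.uint8)
cs=max(cv2.findContours(m,0,1)[0],key=cv2.contourArea).reshape(-1,2)
pts=toplane(p,(cs+.5)/8-.5+[275,255],.055)[:,:2].astype(np.float32)
print('top face',cv2.minAreaRect(pts))
# rails: white in region
m=(im.min(2)>150).astype(np.uint8)
for name,(a,b,c,d) in {'upper':(230,240,325,430),'lower':(305,318,325,430),'end':(245,305,430,450)}.items():
    mm=np.zeros_like(m); mm[a:b,c:d]=m[a:b,c:d]
    q=np.argwhere(mm)[:,::-1]; P=toplane(p,q,.012)[:,:2].astype(np.float32)
    print(name,cv2.minAreaRect(P),cv2.fitLine(P,2,0,.01,.01).ravel(),P.min(0),P.max(0))
# mat: by hsv/gray flood
g=im.astype(int).mean(2); mm=np.zeros_like(m); mm[225:318,185:280]=(g[225:318,185:280]>110)
cs=max(cv2.findContours(mm,0,1)[0],key=cv2.contourArea).reshape(-1,2)
P=toplane(p,cs,0)[:,:2].astype(np.float32); print('mat',cv2.fitEllipse(P),cv2.minEnclosingCircle(P))
s=viewer.snapshot('scene'); ps=viewer.camera_params('scene')
for n,z in [('wafer_mid',.008),('base_mid',.028)]:
    for o in viewer.outline_of('scene',n):
        mk=o['pixels'].astype(np.uint8); cs=max(cv2.findContours(mk,0,1)[0],key=cv2.contourArea)
        P=toplane(ps,cs.reshape(-1,2),z)[:,:2].astype(np.float32)
        print(n,o['bbox'],cv2.fitEllipse(P))
X=[[.512,-.045,.008],[.5,.09,.055],[.5194,.248,0]]
print(proj(ps,X))
import math
cv2.imwrite('pics/scrop.png',cv2.resize(s[220:380,180:480],None,fx=2.6,fy=2.6,interpolation=cv2.INTER_CUBIC)[:,:,::-1])
```

```text
top face ((0.5020642280578613, 0.09668759256601334), (0.059499118477106094, 0.05127610266208649), 86.55471801757812)
upper ((0.5829159617424011, -0.053773604333400726), (0.19117304682731628, 0.012351245619356632), 88.07318115234375) [ 0.03333971  0.99944407  0.5829001  -0.05376605] [ 0.5735609 -0.1495137] [0.5922335  0.04189706]
lower ((0.4287562370300293, -0.04529101401567459), (0.1852889358997345, 0.01363489218056202), 88.06620788574219) [ 0.03380485  0.99942845  0.42888507 -0.04478112] [ 0.41883332 -0.13810968] [0.43853176 0.04746592]
end ((0.4980020225048065, -0.16205880045890808), (0.013757526874542236, 0.117442287504673), 88.15484619140625) [ 0.9995405  -0.03031051  0.49729964 -0.16203724] [ 0.43911955 -0.17043142] [ 0.5569052  -0.15398633]
mat ((0.5198419094085693, 0.2497536838054657), (0.15275372564792633, 0.15298181772232056), 146.3513641357422) ((0.5200292468070984, 0.24977326393127441), 0.07754349708557129)
wafer_mid [335.0, 225.1, 55.6, 38.8] ((0.5137102603912354, -0.045053113251924515), (0.11023042351007462, 0.11384988576173782), 32.72247314453125)
base_mid [356.2, 303.0, 30.8, 39.0] ((0.36102452874183655, 0.09998321533203125), (0.048105381429195404, 0.07532601803541183), 25.66663932800293)
base_mid [336.4, 227.5, 52.7, 34.5] ((0.5005852580070496, -0.02868112549185753), (0.10672920942306519, 0.11032283306121826), 45.07273864746094)
base_mid [411.4, 264.9, 45.0, 40.5] ((0.34455665946006775, -0.049672774970531464), (0.07988070696592331, 0.10837067663669586), 22.531795501708984)
[[363.20389231 243.6408346 ]
 [319.55172823 262.8736622 ]
 [245.36135892 322.42025182]]
```

View pics/scrop.png

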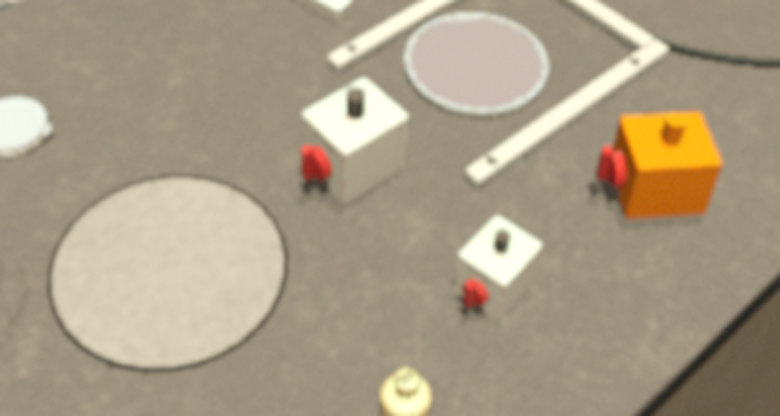

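Run:
```python
from h import *
ps=viewer.camera_params('scene'); p=viewer.camera_params('top')
c=np.array([(302,115),(365,77),(409,117),(349,153)])/2.6+[180,220]
P=toplane(ps,c,.055); print(P.round(4),P.mean(0))
print('edges',[(np.linalg.norm(P[i]-P[i-1]).round(4)) for i in range(4)])
c=np.array([(343,252),(425,253),(424,321),(342,319)])/[2.6,2.5]+[160,160]
P=toplane(p,c,.055); print(P.round(4),P.mean(0))
# post top z=.075
print('post top',toplane(p,np.array([(382,282)])/[2.6,2.5]+160,.075))
print('post scene',toplane(ps,np.array([(356,93)])/2.6+[180,220],.075))
from scipy.spatial.transform import Rotation as R
s=r.get_state(); M=R.from_quat(s['eef_rot']).as_matrix(); print(M.round(3))
d=np.array([.502,.097,.15])-s['tool_pos']; print('tool shift cm',(M.T@d*100).round(2), 'yaw y deg',np.degrees(np.arctan2(M[1,1],M[0,1])))
```

```text
[[0.5258 0.1239 0.055 ]
 [0.524  0.0655 0.055 ]
 [0.4747 0.0697 0.055 ]
 [0.478  0.1234 0.055 ]] [0.50061886 0.09559396 0.055     ]
edges [np.float64(0.0478), np.float64(0.0585), np.float64(0.0495), np.float64(0.0538)]
[[0.5275 0.1241 0.055 ]
 [0.5248 0.0645 0.055 ]
 [0.4734 0.0668 0.055 ]
 [0.4767 0.1258 0.055 ]] [0.5006128  0.09531212 0.055     ]
post top [[0.50108572 0.09544743 0.075     ]]
post scene [[0.50227151 0.09485726 0.075     ]]
[[ 0.911  0.413  0.   ]
 [ 0.413 -0.911  0.   ]
 [ 0.     0.    -1.   ]]
tool shift cm [ 49.72 -50.6    7.35] yaw y deg -65.60173135953207
```

```bash
python3 -m inch '[[0,[49.6,-50.5,7.2],-62.8],[0,[49.6,-50.5,7.2],-62.8],[0,[49.6,-50.5,7.2],-62.8],[0,[49.6,-50.5,7.2],-62.8],[0,[49.6,-50.5,7.2],-62.8],[0,[49.6,-50.5,7.2],-62.8],[0,[49.6,-50.5,7.2],-62.8],[0,[49.6,-50.5,7.2],-62.8],[0,[49.6,-50.5,7.2],-62.8],[0,[49.6,-50.5,7.2],-62.8],[0,[49.6,-50.5,7.2],-62.8],[0,[49.6,-50.5,7.2],-62.8],[0,[49.6,-50.5,7.2],-62.8],[0,[49.6,-50.5,7.2],-62.8],[0,[49.6,-50.5,7.2],-62.8],[0,[49.6,-50.5,7.2],-62.8],[0,[49.6,-50.5,7.2],-62.8],[0,[49.6,-50.5,7.2],-62.8]]'
cat > st.py <<'E'
from h import *
from scipy.spatial.transform import Rotation as R
import sys
s=r.get_state(); M=R.from_quat(s['eef_rot']).as_matrix()
print('t',s['clock'],'pos',s['tool_pos'].round(4),'yangle',round(np.degrees(np.arctan2(M[1,1],M[0,1])),2),'F',np.round(s['contact_force'],1),'open',round(float(s['opening']),3))
print(M.round(3).tolist(), 'q',np.round(s['q'],2))
if len(sys.argv)>3:
    t=np.array(list(map(float,sys.argv[1:4]))); print('shift cm',(M.T@(t-s['tool_pos'])*100).round(2))
E
python3 st.py .501 .0955 .033
python3 - <<'E'
from h import *
im=viewer.snapshot('wrist'); cv2.imwrite('pics/w1.png',im[:,:,::-1])
E
```

```text
clock: 2.35
tool_pos: [0.5008, 0.0928, 0.1515]
eef_rot: [0.725, 0.688, -0.001, 0.0]
contact_force: [-0.0, -1.3, -0.4]
opening: 0.998
t 2.35 pos [0.5008 0.0928 0.1515] yangle -2.99 F [-0.  -1.3 -0.4] open 0.998
[[0.052, 0.999, -0.001], [0.999, -0.052, -0.002], [-0.002, -0.001, -1.0]] q [-0.07  0.66 -0.33  1.98  0.39  0.56 -0.72]
shift cm [ 0.29  0.02 11.85]
```

View pics/w1.png

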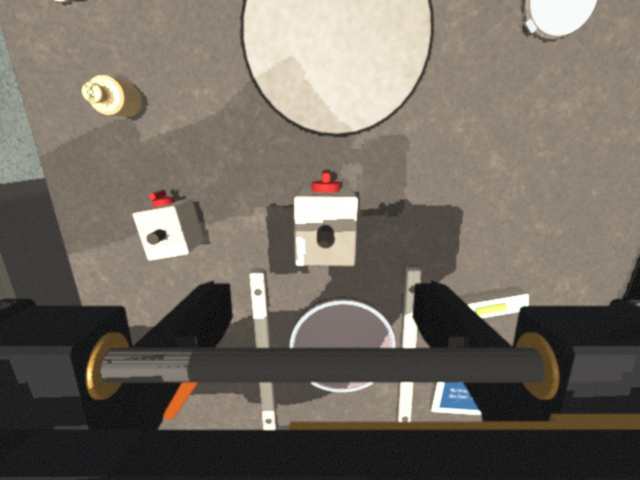

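The wrist view shows the large white base at (326,230), with its knob toward the mat and its post at (325,236). The fingers are on either side of it. I'll check the base position with this view.

Run:
```python
from h import *
p=viewer.camera_params('wrist')
print('cam',-p['world_to_cam'][:3,:3].T@p['world_to_cam'][:3,3])
print(proj(p,[[.501,.0955,.075],[.526,.125,.055],[.474,.067,.055],[.4767,.1258,.055],[.501,.139,.028]]))
print(toplane(p,[(295,197),(357,197),(356,265),(294,264)],.055).round(4))
```

```text
cam [0.50525445 0.16758307 0.31294289]
[[321.52506275 239.74156013]
 [351.67073704 194.44937413]
 [290.93269807 267.13546371]
 [288.41130696 196.70434416]
 [318.92935445 174.37101498]]
[[0.4818 0.1253 0.055 ]
 [0.5301 0.1228 0.055 ]
 [0.528  0.0661 0.055 ]
 [0.4768 0.0696 0.055 ]]
```

```bash
python3 st.py .502 .0955 .038; python3 -m inch '[[0,[0,0.1,6],0],[0,[0,0.1,11.3],0],[0,[0,0.1,11.3],0],[0,[0,0.1,11.3],0],[0,[0,0.1,11.3],0]]'; python3 st.py .502 .0955 .038
```

```text
t 2.4 pos [0.5009 0.093  0.1516] yangle -2.99 F [ 0.4 -0.1 -0.5] open 1.002
[[0.052, 0.999, -0.001], [0.999, -0.052, -0.002], [-0.002, -0.0, -1.0]] q [-0.07  0.66 -0.33  1.98  0.38  0.56 -0.72]
shift cm [ 0.27  0.1  11.36]
clock: 2.9
tool_pos: [0.5026, 0.0946, 0.0391]
eef_rot: [0.725, 0.689, 0.0, 0.0]
contact_force: [0.0, -1.0, -0.5]
opening: 1.002
t 2.9 pos [0.5026 0.0946 0.0391] yangle -2.89 F [ 0.  -1.  -0.5] open 1.002
[[0.05, 0.999, 0.0], [0.999, -0.05, -0.0], [-0.0, 0.0, -1.0]] q [-0.17  0.86 -0.18  2.04  0.5   0.29 -0.82]
shift cm [ 0.08 -0.06  0.11]
```

```bash
python3 -m inch '[[1,[0,0,0],0],[1,[0,0,0],0],[1,[0,0,0],0],[1,[0,0,0],0],[1,[0,0,0],0],[1,[0,0,0],0],[1,[0,0,0],0],[1,[0,0,0],0]]' 40; python3 st.py
```

```text
clock: 3.7
tool_pos: [0.4994, 0.0955, 0.0413]
eef_rot: [0.724, 0.69, -0.002, -0.0]
contact_force: [-12.9, 0.3, 42.8]
opening: 0.319
t 3.7 pos [0.4994 0.0955 0.0413] yangle -2.75 F [-12.9   0.3  42.8] open 0.319
[[0.048, 0.999, -0.003], [0.999, -0.048, -0.002], [-0.002, -0.003, -1.0]] q [-0.17  0.85 -0.18  2.04  0.5   0.29 -0.82]
```

```bash
python3 - <<'E'
from h import *
for n in ['scene','wrist','top']:
    im=viewer.snapshot(n)
    if n!='wrist':
        q=proj(viewer.camera_params(n),[[.5,.095,.04]])[0].astype(int); a,b=max(q[1]-75,0),max(q[0]-100,0); im=cv2.resize(im[a:a+150,b:b+200],None,fx=3,fy=3,interpolation=cv2.INTER_CUBIC)
    cv2.imwrite(f'pics/g1_{n}.png',im[:,:,::-1])
E
python3 st.py
```

```text
t 3.85 pos [0.4989 0.0955 0.0416] yangle -2.73 F [-12.6   0.   38.8] open 0.305
[[0.048, 0.999, -0.003], [0.999, -0.048, -0.002], [-0.002, -0.003, -1.0]] q [-0.17  0.85 -0.18  2.04  0.5   0.29 -0.82]
```

View pics/g1_scene.png

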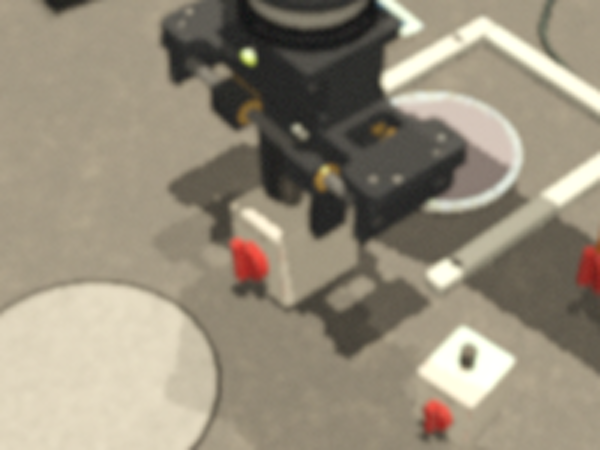

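View pics/g1_wrist.png

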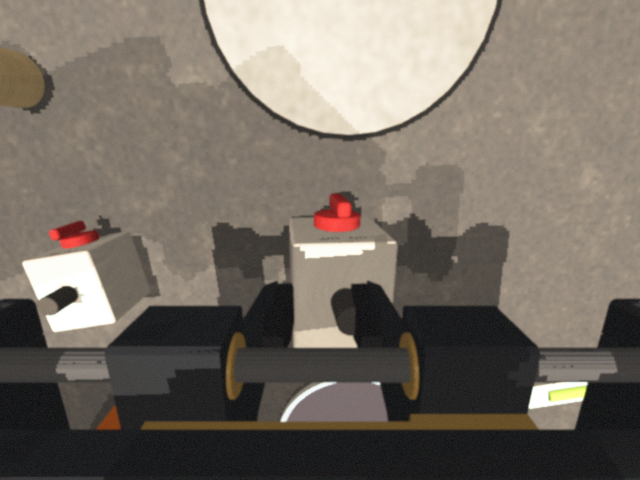

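```bash
python3 - <<'E'
from h import *
im=viewer.snapshot('scene'); 
cv2.imwrite('pics/g2.png',cv2.resize(im[215:325,270:380],None,fx=5.4,fy=5.4,interpolation=cv2.INTER_CUBIC)[:,:,::-1])
im=viewer.snapshot('wrist'); cv2.imwrite('pics/g2w.png',cv2.resize(im[180:430,200:520],None,fx=2.4,fy=2.4,interpolation=cv2.INTER_CUBIC)[:,:,::-1])
E
python3 st.py
```

```text
t 3.95 pos [0.499  0.0955 0.0416] yangle -2.72 F [-13.5   0.2  39.6] open 0.302
[[0.048, 0.999, -0.003], [0.999, -0.048, -0.002], [-0.002, -0.003, -1.0]] q [-0.17  0.85 -0.18  2.04  0.5   0.29 -0.82]
```

View pics/g2.png

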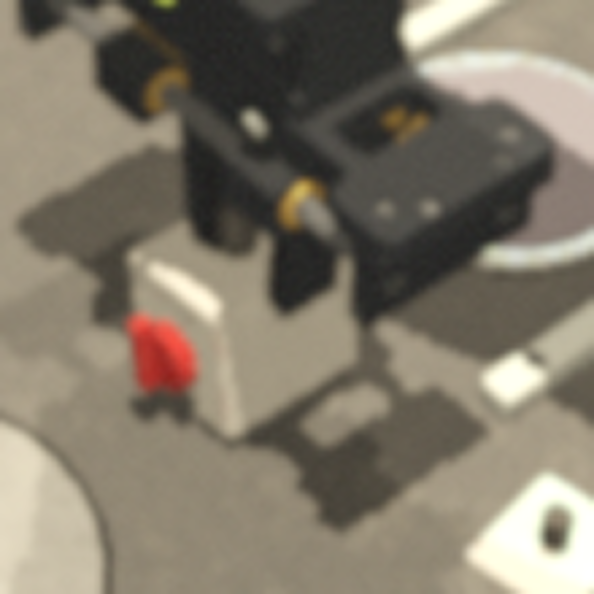

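View pics/g2w.png

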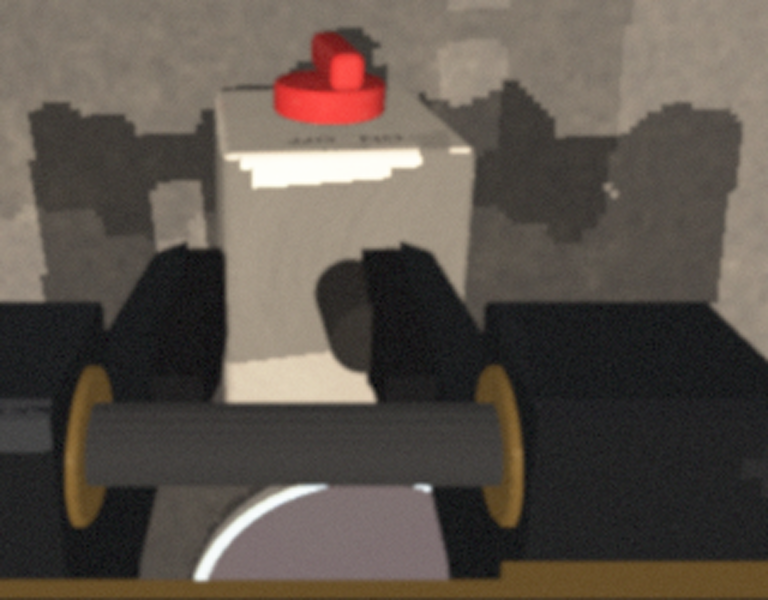

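Run:
```python
from h import *
from scipy.spatial.transform import Rotation as R
s=r.get_state();M=R.from_quat(s['eef_rot']).as_matrix();t=s['tool_pos']
o=s['opening']*.044
L=[('Rin tip',[0,o,.014]),('Rout',[0,o+.0175,.014]),('Lin',[0,-o,.014]),('Lout',[0,-o-.0175,.014]),('Rin grasp+18',[0,o,-.023])]
P=np.array([t+M@np.array(a) for _,a in L])
print(P.round(4))
# open-hypothesis
ps=viewer.camera_params('scene'); pw=viewer.camera_params('wrist')
print('scene crop',((proj(ps,P)-[270,215])*5.4).round())
print('wrist crop',((proj(pw,P)-[200,180])*2.4).round())
B=np.array([[.501+sx*.025+sy*.029*.045,.0955+sy*.029-sx*.025*.045,z] for z in(0,.055) for sx in(-1,1) for sy in(-1,1)])
print(B.round(3))
print('base upright scene',((proj(ps,B)-[270,215])*5.4).round().tolist());print('wrist',((proj(pw,B)-[200,180])*2.4).round().tolist())
```

```text
[[0.5122 0.0949 0.0275]
 [0.5297 0.094  0.0275]
 [0.4856 0.0961 0.0276]
 [0.4682 0.097  0.0277]
 [0.5123 0.0949 0.0645]]
scene crop [[232. 301.]
 [200. 273.]
 [282. 346.]
 [316. 376.]
 [232. 226.]]
wrist crop [[347. 230.]
 [421. 230.]
 [235. 230.]
 [162. 230.]
 [360. 305.]]
[[0.475 0.068 0.   ]
 [0.477 0.126 0.   ]
 [0.525 0.065 0.   ]
 [0.527 0.123 0.   ]
 [0.475 0.068 0.055]
 [0.477 0.126 0.055]
 [0.525 0.065 0.055]
 [0.527 0.123 0.055]]
base upright scene [[360.0, 375.0], [233.0, 457.0], [268.0, 294.0], [142.0, 371.0], [368.0, 267.0], [235.0, 349.0], [271.0, 186.0], [139.0, 263.0]]
wrist [[210.0, 287.0], [203.0, 85.0], [389.0, 287.0], [396.0, 84.0], [184.0, 405.0], [172.0, 147.0], [417.0, 405.0], [430.0, 147.0]]
```

Run:
```python
from h import *
from scipy.spatial.transform import Rotation as R
s=r.get_state();M=R.from_quat(s['eef_rot']).as_matrix();t=s['tool_pos'];pw=viewer.camera_params('wrist')
for z in (.014,0,-.014,-.03):
    print(z,proj(pw,[t+M@np.array([x,y,z]) for x in(.009,-.009) for y in(-.044,.044)]).round().tolist(), proj(pw,[t+M@np.array([x,y,z]) for x in(.009,) for y in(-.0133,.0133,-.0308,.0308)]).round().tolist())
im=cv2.imread('pics/w1.png'); cv2.imwrite('pics/w1c.png',cv2.resize(im[230:430,130:530],None,fx=2,fy=2))
```

```text
0.014 [[243.0, 261.0], [400.0, 261.0], [245.0, 290.0], [398.0, 290.0]] [[298.0, 261.0], [345.0, 261.0], [267.0, 261.0], [376.0, 261.0]]
0 [[237.0, 270.0], [406.0, 270.0], [239.0, 302.0], [403.0, 302.0]] [[296.0, 270.0], [347.0, 270.0], [262.0, 270.0], [380.0, 270.0]]
-0.014 [[230.0, 281.0], [413.0, 281.0], [233.0, 315.0], [410.0, 315.0]] [[294.0, 281.0], [349.0, 281.0], [257.0, 281.0], [385.0, 281.0]]
-0.03 [[220.0, 296.0], [422.0, 296.0], [224.0, 333.0], [419.0, 333.0]] [[291.0, 296.0], [352.0, 296.0], [250.0, 296.0], [392.0, 296.0]]
```

View pics/w1c.png

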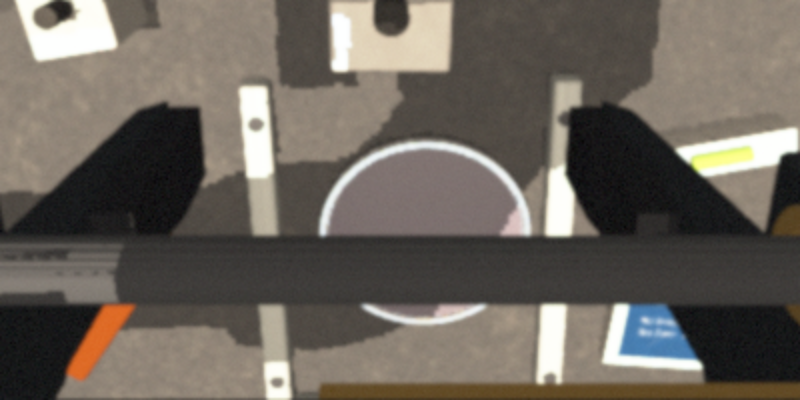

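The fingertips in the wrist picture sit about 28 mm higher than stated: they match tool z = −14 mm, not +14 mm. So the grip caught only the top edge of the block and the post, and the base has tilted slightly. I'll ease the force off gently and look.

```bash
python3 -m inch '[[1,[0,0,-0.1],0],[1,[0,0,-0.2],0],[1,[0,0,-0.3],0]]' 3
python3 - <<'E'
from h import *
im=viewer.snapshot('scene'); 
cv2.imwrite('pics/g3.png',cv2.resize(im[215:325,270:380],None,fx=5.4,fy=5.4,interpolation=cv2.INTER_CUBIC)[:,:,::-1])
E
python3 st.py
```

```text
clock: 4.25
tool_pos: [0.5, 0.0954, 0.0425]
eef_rot: [0.724, 0.69, -0.002, -0.001]
contact_force: [-4.3, 0.4, 6.1]
opening: 0.315
t 4.3 pos [0.5    0.0954 0.0424] yangle -2.74 F [-6.3 -0.3 11.2] open 0.315
[[0.048, 0.999, -0.003], [0.999, -0.048, -0.001], [-0.001, -0.003, -1.0]] q [-0.17  0.85 -0.19  2.04  0.5   0.3  -0.82]
```

View pics/g3.png

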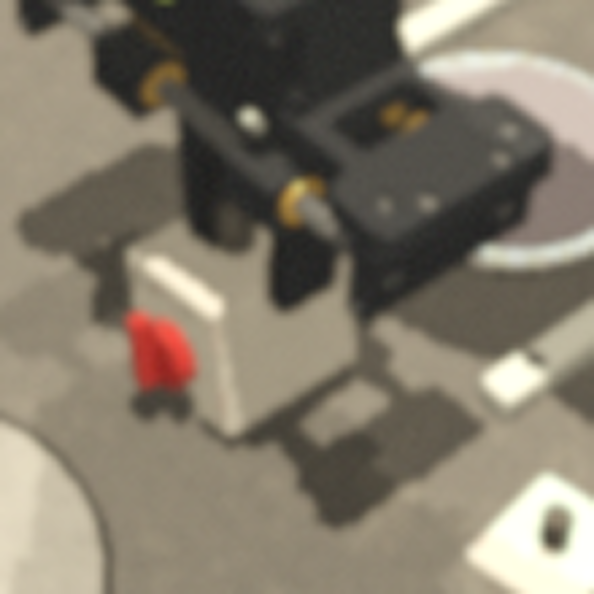

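The load is off and the base still leans a little, with the near edge raised. Next I open slowly while rising slightly.

```bash
python3 -m inch '[[0.66,[0,0,-0.15],0],[0.63,[0,0,-0.3],0],[0.58,[0,0,-0.4],0],[0.5,[0,0,-0.5],0]]' 3
python3 - <<'E'
from h import *
im=viewer.snapshot('scene'); 
cv2.imwrite('pics/g4.png',cv2.resize(im[215:325,270:380],None,fx=5.4,fy=5.4,interpolation=cv2.INTER_CUBIC)[:,:,::-1])
E
python3 st.py
```

```text
clock: 4.7
tool_pos: [0.503, 0.0956, 0.0466]
eef_rot: [0.724, 0.69, 0.001, 0.0]
contact_force: [-0.6, 0.2, -0.7]
opening: 0.482
t 4.75 pos [0.5031 0.0956 0.0467] yangle -2.82 F [0.4 0.7 0.5] open 0.495
[[0.049, 0.999, 0.001], [0.999, -0.049, 0.0], [0.0, 0.001, -1.0]] q [-0.16  0.85 -0.19  2.03  0.49  0.31 -0.81]
```

View pics/g4.png

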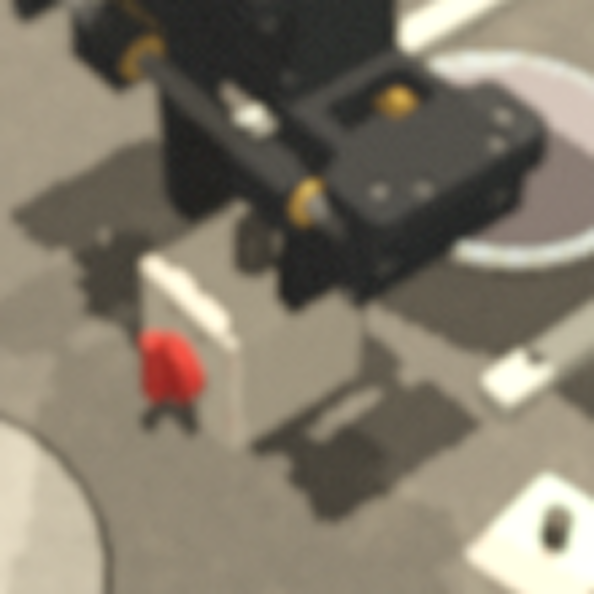

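The base is upright again and free. I'll open fully, then measure it.

```bash
python3 -m inch '[[0,[0,0,-0.3],0],[0,[0,0,-0.8],0],[0,[0,0,-0.8],0],[0,[0,0,-0.8],0],[0,[0,0,-0.8],0]]' 3; python3 st.py
python3 - <<'E'
from h import *
p=viewer.camera_params('wrist');im=viewer.snapshot('wrist'); cv2.imwrite('pics/w5.png',im[:,:,::-1])
np.save('w5p.npy',p,allow_pickle=True)
im=viewer.snapshot('scene'); 
cv2.imwrite('pics/g5.png',cv2.resize(im[215:325,270:380],None,fx=5.4,fy=5.4,interpolation=cv2.INTER_CUBIC)[:,:,::-1])
E
```

```text
clock: 5.25
tool_pos: [0.5023, 0.0955, 0.0546]
eef_rot: [0.724, 0.69, 0.0, 0.0]
contact_force: [-0.4, -0.1, -0.1]
opening: 0.929
t 5.25 pos [0.5023 0.0955 0.0546] yangle -2.8 F [-0.4 -0.1 -0.1] open 0.929
[[0.049, 0.999, 0.0], [0.999, -0.049, -0.0], [-0.0, 0.0, -1.0]] q [-0.15  0.83 -0.2   2.03  0.49  0.33 -0.81]
```

View pics/w5.png

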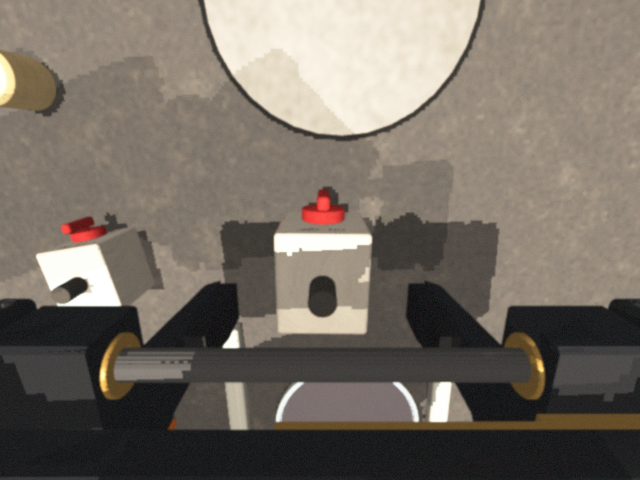

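View pics/g5.png

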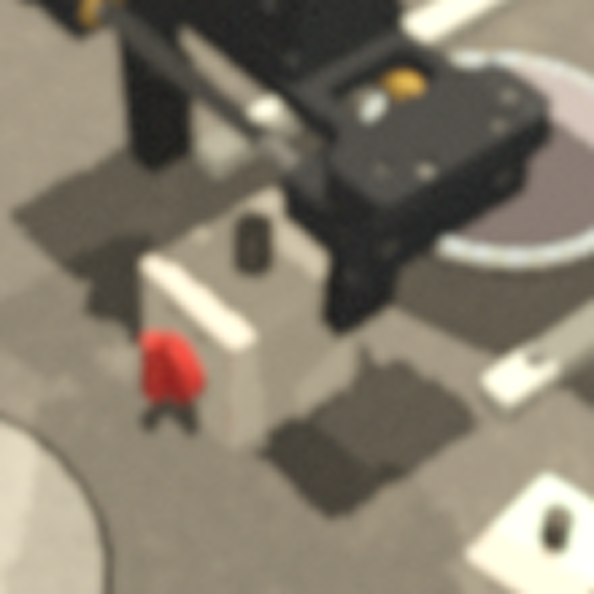

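```bash
python3 - <<'E'
from h import *
p=np.load('w5p.npy',allow_pickle=True).item()
P=toplane(p,[(275,235),(372,233),(368,332),(277,332)],.055);print(P.round(4),P.mean(0))
print('post',toplane(p,[(322,285)],.075))
ps=viewer.camera_params('scene')
c=np.array([(142,258),(253,342),(330,268),(275,195)])/5.4+[270,215]
Q=toplane(ps,c,.055);print(Q.round(4),Q.mean(0))
E
python3 st.py .504 .096 .008
```

```text
[[0.4805 0.1249 0.055 ]
 [0.5292 0.1236 0.055 ]
 [0.5267 0.0669 0.055 ]
 [0.4766 0.0694 0.055 ]] [0.50325526 0.09622046 0.055     ]
post [[0.50320492 0.10552286 0.075     ]]
[[0.5284 0.1213 0.055 ]
 [0.4758 0.1191 0.055 ]
 [0.4828 0.0774 0.055 ]
 [0.5204 0.0674 0.055 ]] [0.50185836 0.09630967 0.055     ]
t 5.35 pos [0.5022 0.0955 0.0544] yangle -2.8 F [ 0.6 -0.1 -1.3] open 0.994
[[0.049, 0.999, -0.0], [0.999, -0.049, -0.0], [-0.0, -0.0, -1.0]] q [-0.15  0.83 -0.2   2.03  0.49  0.33 -0.81]
shift cm [0.06 0.18 4.64]
```

```bash
python3 -m inch '[[0,[0,0.1,1.5],0],[0,[0,0.1,3],0],[0,[0,0.1,4.6],0],[0,[0,0.1,4.6],0],[0,[0,0.1,4.6],0]]'; python3 st.py .503 .096 .008
```

```text
clock: 5.85
tool_pos: [0.5031, 0.0955, 0.0085]
eef_rot: [0.724, 0.69, -0.0, -0.0]
contact_force: [-0.2, -0.3, -0.4]
opening: 1.003
t 5.85 pos [0.5031 0.0955 0.0085] yangle -2.79 F [-0.2 -0.3 -0.4] open 1.003
[[0.049, 0.999, -0.001], [0.999, -0.049, -0.0], [-0.0, -0.001, -1.0]] q [-0.19  0.92 -0.14  2.04  0.52  0.22 -0.84]
shift cm [ 0.05 -0.01  0.05]
```

There's no contact at TCP z = 0.0085, where the stated tips would already be below the bench. That confirms the offset. Closing now.

```bash
python3 -m inch '[[0.3,[0,0,0],0],[0.4,[0,0,0],0],[0.5,[0,0,0],0],[0.6,[0,0,0],0],[0.6,[0,0,0],0],[0.6,[0,0,0],0]]' 15; python3 st.py
```

```text
clock: 6.45
tool_pos: [0.5029, 0.0954, 0.0087]
eef_rot: [0.724, 0.69, -0.0, -0.0]
contact_force: [-1.1, 0.1, 2.8]
opening: 0.568
t 6.45 pos [0.5029 0.0954 0.0087] yangle -2.8 F [-1.1  0.1  2.8] open 0.568
[[0.049, 0.999, -0.001], [0.999, -0.049, -0.0], [-0.0, -0.001, -1.0]] q [-0.19  0.92 -0.14  2.04  0.52  0.22 -0.84]
```

The grip is true at 50 mm. I'll firm it, lift 2.5 cm and carry the base aside.

```bash
python3 -m inch '[[1,[0,0,0],0],[1,[0,0,0],0],[1,[0,0,-1],0],[1,[0,0,-2.5],0],[1,[0,0,-2.5],0]]' 45; python3 st.py .655 .14 .035;  python3 - <<'E'
from h import *
im=viewer.snapshot('scene'); 
cv2.imwrite('pics/g6.png',cv2.resize(im[195:325,270:400],None,fx=4.5,fy=4.5,interpolation=cv2.INTER_CUBIC)[:,:,::-1])
E
```

```text
clock: 6.95
tool_pos: [0.5043, 0.0956, 0.0346]
eef_rot: [0.724, 0.689, 0.001, 0.0]
contact_force: [1.2, 1.1, -6.3]
opening: 0.564
t 6.95 pos [0.5043 0.0956 0.0346] yangle -2.82 F [ 1.2  1.1 -6.3] open 0.564
[[0.049, 0.999, 0.002], [0.999, -0.049, 0.001], [0.001, 0.002, -1.0]] q [-0.17  0.87 -0.18  2.03  0.51  0.28 -0.82]
shift cm [ 5.17 14.83  0.  ]
```

View pics/g6.png

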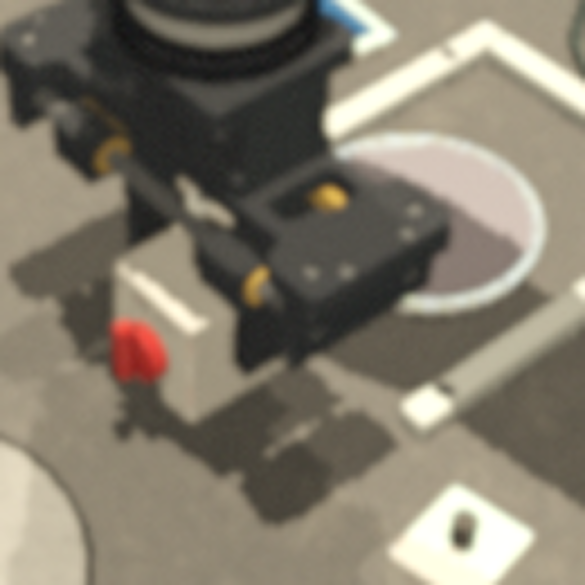

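The base is held upright and the −6.3 N matches its weight. Carrying it aside.

```bash
python3 -m inch '[[1,[1,3,0],0],[1,[3,8,0],0],[1,[5.2,12,0],0],[1,[5.2,14.8,0],0],[1,[5.2,14.8,0],0],[1,[5.2,14.8,0],0],[1,[5.2,14.8,1.5],0],[1,[5.2,14.8,2.5],0],[1,[5.2,14.8,2.5],0],[1,[5.2,14.8,2.5],0]]'; python3 st.py
```

```text
clock: 8.0
tool_pos: [0.6519, 0.1401, 0.0078]
eef_rot: [0.724, 0.69, -0.001, -0.001]
contact_force: [-2.2, -0.2, -1.3]
opening: 0.563
t 8.0 pos [0.6519 0.1401 0.0078] yangle -2.76 F [-2.2 -0.2 -1.3] open 0.563
[[0.048, 0.999, -0.003], [0.999, -0.048, -0.001], [-0.001, -0.003, -1.0]] q [-0.13  1.04 -0.3   1.54  0.44  0.63 -0.7 ]
```

```bash
python3 -m inch '[[0.4,[0,0,0],0],[0.3,[0,0,0],0],[0,[0,0,0],0],[0,[0,0,0],0],[0,[0,0,0],0],[0,[0,0,-4],0],[0,[0,0,-8],0],[0,[0,0,-9],0],[0,[0,0,-9],0]]' 10; python3 st.py
python3 - <<'E'
from h import *
for n in ['scene','top']:
    im=viewer.snapshot(n); cv2.imwrite(f'pics/h7_{n}.png',im[:,:,::-1])
E
```

```text
clock: 8.9
tool_pos: [0.6552, 0.1406, 0.1007]
eef_rot: [0.724, 0.689, 0.002, 0.001]
contact_force: [0.3, -0.4, -1.0]
opening: 0.995
t 8.9 pos [0.6552 0.1406 0.1007] yangle -2.82 F [ 0.3 -0.4 -1. ] open 0.995
[[0.049, 0.999, 0.004], [0.999, -0.049, 0.001], [0.001, 0.004, -1.0]] q [-0.1   0.91 -0.35  1.51  0.39  0.78 -0.66]
```

View pics/h7_scene.png

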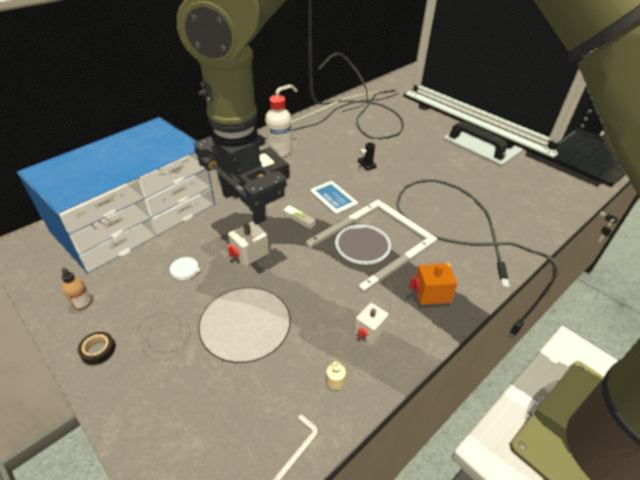

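View pics/h7_top.png

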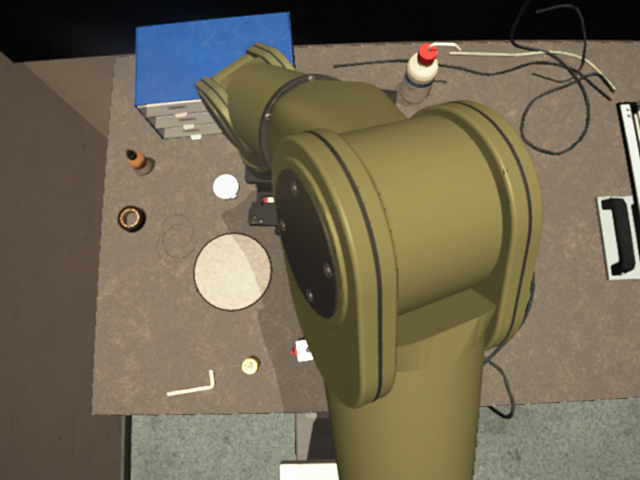

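The base stands upright at about (248,243) in the scene view, well aside, with the other items where they were. Next I move above the gap behind the wafer with a half-open gripper.

```bash
python3 -m inch '[[0,[-27.4,-13.2,0],-1],[0.2,[-27.4,-13.2,0],-1],[0.43,[-27.4,-13.2,0],-1],[0.43,[-27.4,-13.2,0],-1],[0.43,[-27.4,-13.2,0],-1],[0.43,[-27.4,-13.2,0],-1],[0.43,[-27.4,-13.2,0],-1],[0.43,[-27.4,-13.2,0],-1],[0.43,[-27.4,-13.2,0],-1],[0.43,[-27.4,-13.2,0],-1],[0.43,[-27.4,-13.2,0],-1]]' 30; python3 st.py .510 -.127 0.03
python3 - <<'E'
from h import *
p=viewer.camera_params('wrist'); im=viewer.snapshot('wrist'); cv2.imwrite('pics/w8.png',im[:,:,::-1])
for o in viewer.outline_of('wrist','wafer_mid'):
    mk=o['pixels'].astype(np.uint8); cs=max(cv2.findContours(mk,0,1)[0],key=cv2.contourArea)
    P=toplane(p,cs.reshape(-1,2),.008)[:,:2].astype(np.float32); print(o['p'],o['bbox'],cv2.fitEllipse(P),cv2.minEnclosingCircle(P))
E
```

```text
clock: 10.1
tool_pos: [0.5091, -0.1253, 0.0983]
eef_rot: [0.717, 0.697, 0.0, -0.0]
contact_force: [-0.7, -0.3, -0.5]
opening: 0.567
t 10.1 pos [ 0.5091 -0.1253  0.0983] yangle -1.65 F [-0.7 -0.3 -0.5] open 0.567
[[0.029, 1.0, 0.0], [1.0, -0.029, 0.001], [0.001, 0.0, -1.0]] q [ 0.36  0.77 -0.35  1.97  0.53  0.49 -0.39]
shift cm [-0.18  0.09  6.83]
0.96 [248.3, 46.7, 158.4, 165.4] ((0.5153346061706543, -0.04628990590572357), (0.10993044078350067, 0.11113820225000381), 43.21976852416992) ((0.5151268243789673, -0.04659987613558769), 0.056222982704639435)
```

View pics/w8.png

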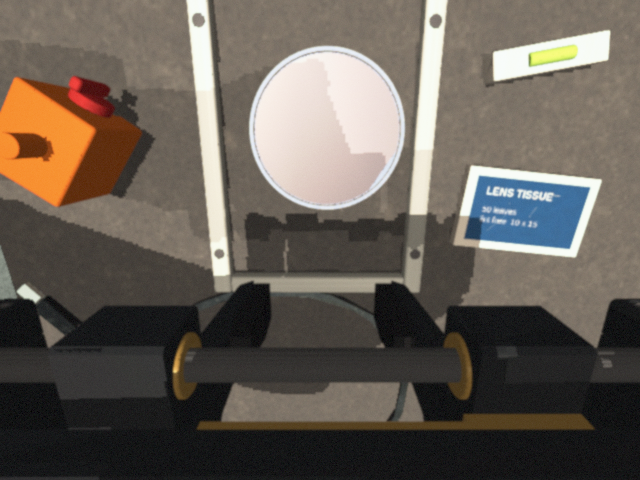

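```bash
python3 - <<'E'
from h import *
p=viewer.camera_params('wrist')
print(toplane(p,[(235,276),(300,275),(400,274)],.012).round(4), toplane(p,[(235,292),(400,290)],.012).round(4))
E
python3 st.py .5125 -.128 .02
python3 -m inch '[[0.43,[-0.3,0.3,4],0],[0.43,[-0.3,0.3,7.8],0],[0.43,[-0.3,0.3,7.8],0],[0.43,[-0.3,0.3,7.8],0],[0.43,[-0.3,0.3,7.8],0]]'; python3 st.py .5125 -.128 -.0105
```

```text
[[ 0.4384 -0.1547  0.012 ]
 [ 0.4907 -0.1553  0.012 ]
 [ 0.5711 -0.1569  0.012 ]] [[ 0.4369 -0.1688  0.012 ]
 [ 0.5716 -0.1709  0.012 ]]
t 10.2 pos [ 0.5089 -0.1259  0.0985] yangle -1.7 F [ 1.   0.1 -0.2] open 0.569
[[0.03, 1.0, 0.0], [1.0, -0.03, 0.0], [0.0, 0.0, -1.0]] q [ 0.36  0.77 -0.35  1.97  0.53  0.49 -0.39]
shift cm [-0.2   0.36  7.85]
clock: 10.7
tool_pos: [0.5124, -0.13, 0.0221]
eef_rot: [0.718, 0.696, 0.001, 0.001]
contact_force: [0.1, 0.0, 1.1]
opening: 0.571
t 10.7 pos [ 0.5124 -0.13    0.0221] yangle -1.79 F [0.1 0.  1.1] open 0.571
[[0.031, 1.0, 0.002], [1.0, -0.031, -0.0], [-0.0, 0.002, -1.0]] q [ 0.3   0.9  -0.23  1.99  0.61  0.32 -0.47]
shift cm [ 0.2  -0.01  3.26]
```

```bash
python3 -m inch '[[0.43,[0.1,0,1.5],0],[0.43,[0.1,0,2.8],0],[0.43,[0.1,0,2.8],0],[0.43,[0.1,0,2.8],0],[0.43,[0.1,0,2.8],0]]'; python3 st.py .5125 -.128 -.0105;  python3 - <<'E'
from h import *
p=viewer.camera_params('wrist'); im=viewer.snapshot('wrist'); cv2.imwrite('pics/w9.png',im[:,:,::-1])
im=viewer.snapshot('scene'); cv2.imwrite('pics/s9.png',cv2.resize(im[190:320,300:460],None,fx=4.5,fy=4.5,interpolation=cv2.INTER_CUBIC)[:,:,::-1])
E
```

```text
clock: 11.2
tool_pos: [0.5118, -0.1293, -0.0068]
eef_rot: [0.718, 0.696, 0.0, 0.0]
contact_force: [1.4, 0.8, -0.7]
opening: 0.569
t 11.2 pos [ 0.5118 -0.1293 -0.0068] yangle -1.81 F [ 1.4  0.8 -0.7] open 0.569
[[0.032, 1.0, 0.001], [1.0, -0.032, -0.0], [-0.0, 0.001, -1.0]] q [ 0.27  0.96 -0.18  1.99  0.64  0.25 -0.49]
shift cm [0.13 0.07 0.37]
```

View pics/w9.png

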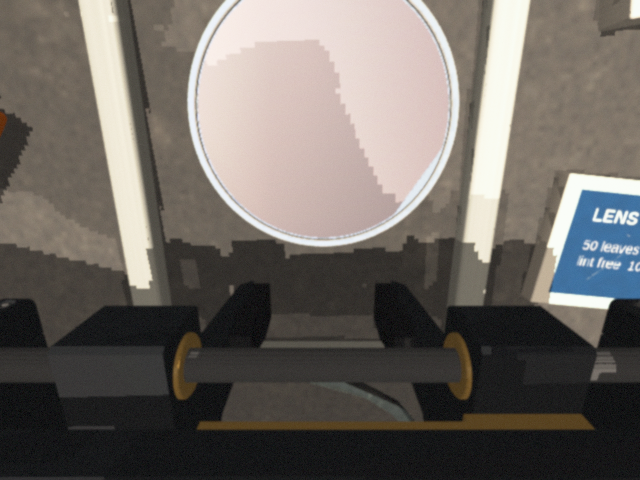

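View pics/s9.png

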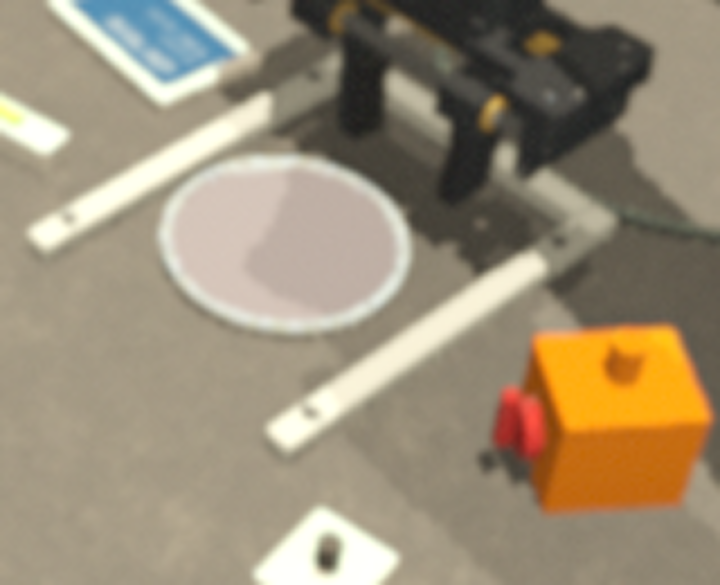

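The fingers are inside the bay behind the wafer, at (250,285) and (395,285) in the wrist view, with clearance on all sides. Lowering the last few millimetres.

```bash
python3 -m inch '[[0.43,[0,0,0.2],0],[0.43,[0,0,0.35],0],[0.43,[0,0,0.35],0]]'; python3 st.py .5125 -.128 -.0105
```

```text
clock: 11.6
tool_pos: [0.5112, -0.1291, -0.0112]
eef_rot: [0.718, 0.696, -0.0, -0.0]
contact_force: [-0.5, -0.3, 0.0]
opening: 0.573
t 11.6 pos [ 0.5112 -0.1291 -0.0112] yangle -1.8 F [-0.5 -0.3  0. ] open 0.573
[[0.031, 1.0, -0.0], [1.0, -0.031, -0.0], [-0.0, -0.0, -1.0]] q [ 0.27  0.96 -0.18  1.99  0.64  0.24 -0.49]
shift cm [ 0.12  0.12 -0.07]
```

```bash
python3 -m inch '[[0.43,[0.7,0,0],0],[0.43,[1.4,0,0],0],[0.43,[2.1,0,0],0],[0.43,[2.8,0,0],0],[0.43,[3.5,0,0],0],[0.43,[4.2,0,0],0],[0.43,[5,0,0],0],[0.43,[5.8,0,0],0],[0.43,[6.6,0,0],0],[0.43,[7.4,0,0],0],[0.43,[8.2,0,0],0],[0.43,[9,0,0],0],[0.43,[9.6,0,0],0],[0.43,[10,0,0],0],[0.43,[10,0,0],0]]'; python3 st.py .52 .19 -.0105
python3 - <<'E'
from h import *
p=viewer.camera_params('wrist'); im=viewer.snapshot('wrist'); cv2.imwrite('pics/w10.png',im[:,:,::-1])
for o in viewer.outline_of('wrist','wafer_mid'):
    mk=o['pixels'].astype(np.uint8); cs=max(cv2.findContours(mk,0,1)[0],key=cv2.contourArea)
    P=toplane(p,cs.reshape(-1,2),.008)[:,:2].astype(np.float32); print(o['p'],o['bbox'],cv2.fitEllipse(P),cv2.minEnclosingCircle(P))
E
```

```text
clock: 13.1
tool_pos: [0.5146, -0.0283, -0.011]
eef_rot: [0.718, 0.696, 0.0, -0.0]
contact_force: [-0.1, -0.1, 0.6]
opening: 0.569
t 13.1 pos [ 0.5146 -0.0283 -0.011 ] yangle -1.74 F [-0.1 -0.1  0.6] open 0.569
[[0.03, 1.0, 0.0], [1.0, -0.03, 0.0], [0.0, 0.0, -1.0]] q [ 0.04  0.96 -0.13  2.03  0.58  0.19 -0.63]
shift cm [21.84 -0.12 -0.04]
0.71 [190.5, 26.4, 261.9, 271.1] ((0.5167646408081055, 0.03112124651670456), (0.11049831658601761, 0.11100054532289505), 47.92518997192383) ((0.5168397426605225, 0.03111380524933338), 0.05596654489636421)
```

View pics/w10.png

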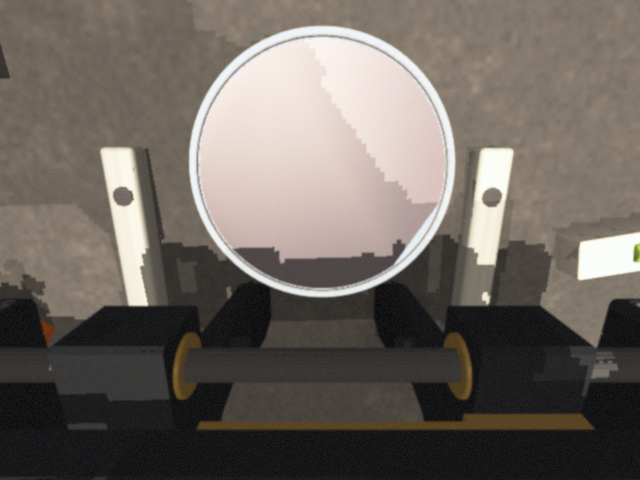

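The wafer is riding flat on both fingers at (0.517, 0.031). Continuing to the mat.

```bash
python3 -m inch '[[0.43,[0.8,0,0],0],[0.43,[2,0,0],0],[0.43,[3.2,0,0],0],[0.43,[4.5,0,0],0],[0.43,[5.8,0,0],0],[0.43,[7.1,0,0],0],[0.43,[8.4,0,0],0],[0.43,[9.7,0,0],0],[0.43,[11,0,0],0],[0.43,[12.3,0,0],0],[0.43,[13.6,0,0],0],[0.43,[14.9,0,0],0],[0.43,[16.2,0,0],0],[0.43,[17.5,0,0],0],[0.43,[18.7,0,0],0],[0.43,[19.7,0,0],0],[0.43,[20.6,0,0],0],[0.43,[21.3,0,0],0],[0.43,[21.8,0,0],0],[0.43,[21.8,0,0],0]]'; python3 st.py .52 .19 -.0105
python3 - <<'E'
from h import *
p=viewer.camera_params('wrist'); im=viewer.snapshot('wrist'); cv2.imwrite('pics/w11.png',im[:,:,::-1])
for o in viewer.outline_of('wrist','wafer_mid'):
    mk=o['pixels'].astype(np.uint8); cs=max(cv2.findContours(mk,0,1)[0],key=cv2.contourArea)
    P=toplane(p,cs.reshape(-1,2),.008)[:,:2].astype(np.float32); print(o['p'],o['bbox'],cv2.fitEllipse(P),cv2.minEnclosingCircle(P))
im=viewer.snapshot('top'); cv2.imwrite('pics/t11.png',cv2.resize(im[130:400,150:450],None,fx=2.2,fy=2.2)[:,:,::-1])
E
```

```text
clock: 15.2
tool_pos: [0.5214, 0.1896, -0.011]
eef_rot: [0.718, 0.696, 0.0, -0.0]
contact_force: [0.7, 0.2, 1.0]
opening: 0.568
t 15.2 pos [ 0.5214  0.1896 -0.011 ] yangle -1.76 F [0.7 0.2 1. ] open 0.568
[[0.031, 1.0, 0.0], [1.0, -0.031, 0.001], [0.001, 0.0, -1.0]] q [-0.35  0.97 -0.14  1.91  0.41  0.29 -0.86]
shift cm [ 0.04 -0.14 -0.05]
0.93 [188.4, 26.9, 266.8, 273.4] ((0.5235514044761658, 0.24896657466888428), (0.11051706969738007, 0.11108647286891937), 51.181427001953125) ((0.5235051512718201, 0.24871458113193512), 0.05597468838095665)
```

View pics/w11.png

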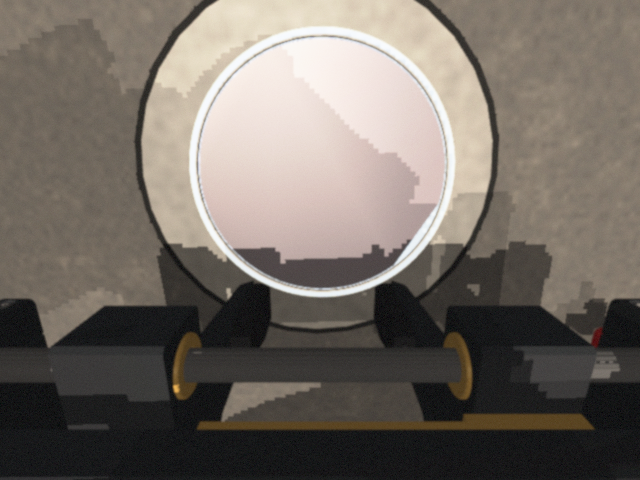

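View pics/t11.png

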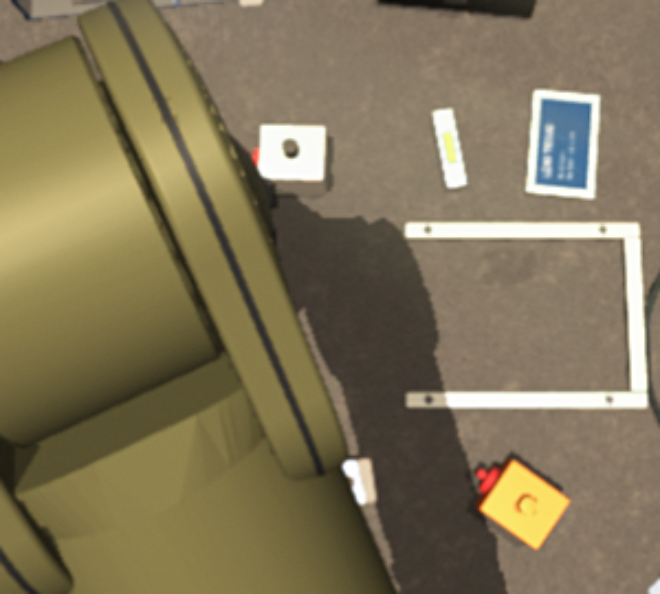

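The wafer lies inside the mat ring on all visible sides: wafer edge cols 190–455, mat 137–497. I'll back off and rise, then fetch the base.

```bash
python3 - <<'E'
from h import *
p=viewer.camera_params('wrist')
print(toplane(p,[(137,140),(497,140),(317,328)],0).round(4))
E
python3 -m inch '[[0.43,[-1,0,0],0],[0.43,[-2.5,0,0],0],[0.43,[-2.5,0,-2],0],[0.2,[-2.5,0,-6],0],[0,[-2.5,0,-10],0],[0,[-2.5,0,-12],0],[0,[-2.5,0,-12],0]]'; python3 st.py .6535 .1405 .1
```

```text
[[0.444  0.2647 0.    ]
 [0.5999 0.2597 0.    ]
 [0.5186 0.1698 0.    ]]
clock: 16.05
tool_pos: [0.5224, 0.1621, 0.1117]
eef_rot: [0.719, 0.695, 0.002, 0.001]
contact_force: [1.1, 0.2, -0.1]
opening: 0.906
t 16.05 pos [0.5224 0.1621 0.1117] yangle -1.95 F [ 1.1  0.2 -0.1] open 0.906
[[0.034, 0.999, 0.005], [0.999, -0.034, 0.001], [0.001, 0.005, -1.0]] q [-0.23  0.76 -0.26  1.9   0.36  0.52 -0.77]
shift cm [-1.71 13.17  1.24]
```

```bash
python3 - <<'E'
from h import *
p=viewer.camera_params('top')
P=toplane(p,np.array([(260,125),(327,125),(325,182),(259,181)])/2.2+[150,130],.055); print(P.round(4),P.mean(0))
E
python3 -m inch '[[0,[-1.7,3,0],0.8],[0,[-1.7,7,0],0.8],[0,[-1.7,11,0],0.8],[0,[-1.7,13.2,0],0.8],[0,[-1.7,13.2,0],0.8],[0,[-1.7,13.2,0],0.8],[0,[-1.7,13.2,0],0.8]]'; python3 st.py .6535 .1405 .1;  python3 - <<'E'
from h import *
p=viewer.camera_params('wrist'); np.save('w12p.npy',p,allow_pickle=True); im=viewer.snapshot('wrist'); cv2.imwrite('pics/w12.png',im[:,:,::-1])
E
```

```text
[[0.6758 0.1681 0.055 ]
 [0.6735 0.1083 0.055 ]
 [0.6212 0.1112 0.055 ]
 [0.6242 0.1693 0.055 ]] [0.64866891 0.13923207 0.055     ]
clock: 16.75
tool_pos: [0.6498, 0.1422, 0.1081]
eef_rot: [0.723, 0.691, -0.002, -0.001]
contact_force: [-0.4, -0.1, -0.4]
opening: 0.999
t 16.75 pos [0.6498 0.1422 0.1081] yangle -2.55 F [-0.4 -0.1 -0.4] open 0.999
[[0.045, 0.999, -0.003], [0.999, -0.045, -0.001], [-0.001, -0.003, -1.0]] q [-0.13  0.89 -0.3   1.52  0.34  0.78 -0.61]
shift cm [-0.15  0.38  0.81]
```

View pics/w12.png

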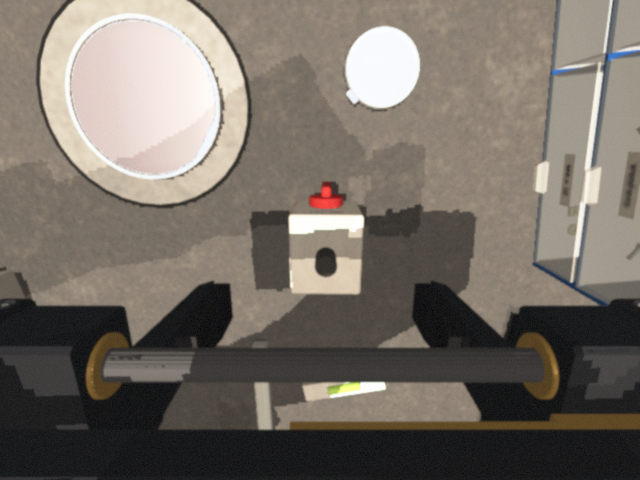

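The wafer is wholly on the mat, at (145,97) in this view. The base is upright and centred between the open fingers at (326,255). Descending.

```bash
python3 - <<'E'
from h import *
p=np.load('w12p.npy',allow_pickle=True).item()
P=toplane(p,[(289,216),(364,215),(361,293),(291,293)],.055);print(P.round(4),P.mean(0))
E
python3 -m inch '[[0,[-0.2,0.2,4],0],[0,[-0.2,0.2,7],0],[0,[-0.2,0.2,9.9],0],[0,[-0.2,0.2,9.9],0],[0,[-0.2,0.2,9.9],0],[0,[-0.2,0.2,9.9],0]]'; python3 st.py .652 .1395 .0085
```

```text
[[0.6294 0.1691 0.055 ]
 [0.6788 0.1676 0.055 ]
 [0.6763 0.1112 0.055 ]
 [0.6268 0.1134 0.055 ]] [0.65282376 0.14031942 0.055     ]
clock: 17.4
tool_pos: [0.6549, 0.1411, 0.012]
eef_rot: [0.723, 0.691, 0.001, 0.001]
contact_force: [0.6, 0.2, 0.5]
opening: 0.998
t 17.4 pos [0.6549 0.1411 0.012 ] yangle -2.59 F [0.6 0.2 0.5] open 0.998
[[0.045, 0.999, 0.003], [0.999, -0.045, 0.001], [0.001, 0.003, -1.0]] q [-0.15  1.03 -0.26  1.54  0.39  0.62 -0.65]
shift cm [-0.18 -0.29  0.35]
```

```bash
python3 -m inch '[[0,[0,-0.2,0.3],0],[0.3,[0,-0.2,0.3],0],[0.4,[0,-0.2,0.3],0],[0.5,[0,-0.2,0.3],0],[0.6,[0,-0.2,0.3],0],[0.6,[0,-0.2,0.3],0],[0.6,[0,-0.2,0.3],0]]' 15; python3 st.py; python3 -m inch '[[1,[0,0,0],0],[1,[0,0,0],0],[1,[0,0,-1],0],[1,[0,0,-2.5],0],[1,[0,0,-2.5],0]]' 45; python3 st.py .502 .0965 .035
```

```text
clock: 18.1
tool_pos: [0.652, 0.1406, 0.007]
eef_rot: [0.723, 0.691, 0.0, 0.0]
contact_force: [0.6, 0.6, 1.4]
opening: 0.565
t 18.1 pos [0.652  0.1406 0.007 ] yangle -2.61 F [0.6 0.6 1.4] open 0.565
[[0.046, 0.999, 0.0], [0.999, -0.046, -0.0], [-0.0, 0.0, -1.0]] q [-0.15  1.03 -0.26  1.55  0.39  0.61 -0.65]
clock: 18.6
tool_pos: [0.6534, 0.1411, 0.0343]
eef_rot: [0.723, 0.691, 0.002, 0.001]
contact_force: [1.6, 0.5, -5.6]
opening: 0.563
t 18.6 pos [0.6534 0.1411 0.0343] yangle -2.61 F [ 1.6  0.5 -5.6] open 0.563
[[0.046, 0.999, 0.004], [0.999, -0.046, 0.001], [0.001, 0.003, -1.0]] q [-0.14  0.99 -0.27  1.54  0.38  0.65 -0.64]
shift cm [ -5.14 -14.92  -0.13]
```

```bash
python3 -m inch '[[1,[-1,-3,0],0],[1,[-3,-8,0],0],[1,[-5.1,-12,0],0],[1,[-5.1,-14.9,0],0],[1,[-5.1,-14.9,0],0],[1,[-5.1,-14.9,0],0],[1,[-5.1,-14.9,0],0]]'; python3 st.py .5025 .0958 .008
```

```text
clock: 19.3
tool_pos: [0.5031, 0.0973, 0.0324]
eef_rot: [0.723, 0.691, 0.002, 0.001]
contact_force: [1.1, 0.3, -5.9]
opening: 0.563
t 19.3 pos [0.5031 0.0973 0.0324] yangle -2.6 F [ 1.1  0.3 -5.9] open 0.563
[[0.045, 0.999, 0.004], [0.999, -0.045, 0.001], [0.002, 0.003, -1.0]] q [-0.19  0.87 -0.15  2.04  0.45  0.26 -0.77]
shift cm [-0.16 -0.06  2.44]
```

```bash
python3 -m inch '[[1,[-0.1,0,1.2],0],[1,[-0.1,0,2],0],[1,[-0.1,0,2.4],0],[1,[-0.1,0,2.4],0],[1,[-0.1,0,2.4],0]]'; python3 st.py .5025 .0958 .0087
```

```text
clock: 19.8
tool_pos: [0.5007, 0.0954, 0.0076]
eef_rot: [0.723, 0.691, -0.0, -0.0]
contact_force: [0.2, -0.3, -6.6]
opening: 0.567
t 19.8 pos [0.5007 0.0954 0.0076] yangle -2.6 F [ 0.2 -0.3 -6.6] open 0.567
[[0.045, 0.999, -0.0], [0.999, -0.045, -0.0], [-0.0, -0.0, -1.0]] q [-0.21  0.92 -0.11  2.04  0.47  0.2  -0.78]
shift cm [ 0.04  0.18 -0.11]
```

```bash
python3 -m inch '[[1,[0,0.1,0.1],0],[1,[0,0.1,0.2],0],[1,[0,0.1,0.2],0]]'; python3 st.py
```

```text
clock: 20.1
tool_pos: [0.5015, 0.0954, 0.0069]
eef_rot: [0.723, 0.691, -0.0, 0.0]
contact_force: [-2.1, -0.1, 4.9]
opening: 0.565
t 20.1 pos [0.5015 0.0954 0.0069] yangle -2.59 F [-2.1 -0.1  4.9] open 0.565
[[0.045, 0.999, 0.0], [0.999, -0.045, -0.0], [-0.0, 0.0, -1.0]] q [-0.21  0.92 -0.11  2.04  0.47  0.2  -0.78]
```

It's on the bench. I'll release it, rise straight up and move away so both fixed cameras can see.

```bash
python3 -m inch '[[0.4,[0,0,0],0],[0.3,[0,0,0],0],[0,[0,0,0],0],[0,[0,0,0],0],[0,[0,0,0],0],[0,[0,0,-4],0],[0,[0,0,-8],0],[0,[0,0,-12],0],[0,[0,0,-15],0],[0,[0,0,-15],0]]' 10; python3 st.py .35 -.4 .2
```

```text
clock: 21.1
tool_pos: [0.5042, 0.096, 0.1596]
eef_rot: [0.723, 0.691, 0.003, 0.002]
contact_force: [0.5, 1.0, -0.3]
opening: 0.998
t 21.1 pos [0.5042 0.096  0.1596] yangle -2.64 F [ 0.5  1.  -0.3] open 0.998
[[0.046, 0.999, 0.007], [0.999, -0.046, 0.002], [0.002, 0.007, -1.0]] q [-0.08  0.65 -0.32  1.97  0.36  0.57 -0.69]
shift cm [-50.25 -13.08  -4.26]
```

```bash
python3 -m inch '[[0,[-10,-3,-3],0],[0,[-20,-6,-3],0],[0,[-30,-9,-3],0],[0,[-48,-15,-3],0],[0,[-48,-15,-3],0],[0,[-48,-15,-3],0],[0,[-48,-15,-3],0],[0,[-48,-15,-3],0],[0,[-48,-15,-3],0],[0,[-48,-15,-3],0],[0,[-48,-15,-3],0],[0,[-48,-15,-3],0],[0,[-48,-15,-3],0],[0,[-48,-15,-3],0]]'; python3 st.py
python3 - <<'E'
from h import *
im=viewer.snapshot('top'); p=viewer.camera_params('top'); cv2.imwrite('pics/t14.png',im[:,:,::-1])
cv2.imwrite('pics/t14c.png',cv2.resize(im[160:400,160:460],None,fx=2.6,fy=2.5,interpolation=cv2.INTER_CUBIC)[:,:,::-1])
for n,z in [('wafer_mid',.008),('base_mid',.055),('tissue_mid',.009),('box_mid',.012),('level_mid',.02)]:
    for o in viewer.outline_of('top',n):
        m=o['pixels'].astype(np.uint8); cs=max(cv2.findContours(m,0,1)[0],key=cv2.contourArea)
        pts=toplane(p,cs.reshape(-1,2),z)[:,:2].astype(np.float32)
        rc=cv2.minAreaRect(pts); print(n,round(o['p'],2),'rect',np.round(rc[0],4),np.round(rc[1],4),round(rc[2],1))
big=cv2.resize(im[255:295,275:330],None,fx=8,fy=8,interpolation=cv2.INTER_CUBIC)
m=((big.min(2)>150)).astype(np.uint8)
cs=max(cv2.findContours(m,0,1)[0],key=cv2.contourArea).reshape(-1,2)
print('top face',cv2.minAreaRect(toplane(p,(cs+.5)/8-.5+[275,255],.055)[:,:2].astype(np.float32)))
s=viewer.snapshot('scene'); cv2.imwrite('pics/s14.png',cv2.resize(s[220:380,180:480],None,fx=2.6,fy=2.6,interpolation=cv2.INTER_CUBIC)[:,:,::-1])
E
```

```text
clock: 22.5
tool_pos: [0.3311, -0.3752, 0.1858]
eef_rot: [0.722, 0.692, 0.0, -0.0]
contact_force: [0.1, 1.3, 0.2]
opening: 0.997
t 22.5 pos [ 0.3311 -0.3752  0.1858] yangle -2.38 F [0.1 1.3 0.2] open 0.997
[[0.042, 0.999, -0.0], [0.999, -0.042, 0.001], [0.001, -0.0, -1.0]] q [ 1.04  0.61 -0.46  1.97  0.43  0.66  0.27]
wafer_mid 0.72 rect [0.5209 0.2486] [0.1094 0.1094] 89.7
wafer_mid 0.23 rect [ 0.6641 -0.1071] [0.0623 0.1024] 82.8
base_mid 0.91 rect [0.498 0.103] [0.0735 0.053 ] 88.2
base_mid 0.85 rect [ 0.3458 -0.0402] [0.0734 0.0472] 54.7
base_mid 0.81 rect [0.3619 0.1019] [0.0348 0.0517] 5.4
base_mid 0.2 rect [0.5151 0.2395] [0.1048 0.1037] 43.9
tissue_mid 0.66 rect [0.5214 0.2483] [0.1106 0.1095] 62.5
tissue_mid 0.35 rect [0.5038 0.1042] [0.0754 0.0559] 88.2
box_mid 0.95 rect [0.6945 0.2612] [0.0541 0.0513] 43.5
level_mid 0.78 rect [ 0.6583 -0.0016] [0.0781 0.0193] 7.6
top face ((0.5003727674484253, 0.09621243178844452), (0.05937129631638527, 0.05139211192727089), 87.40818786621094)
```

View pics/t14c.png

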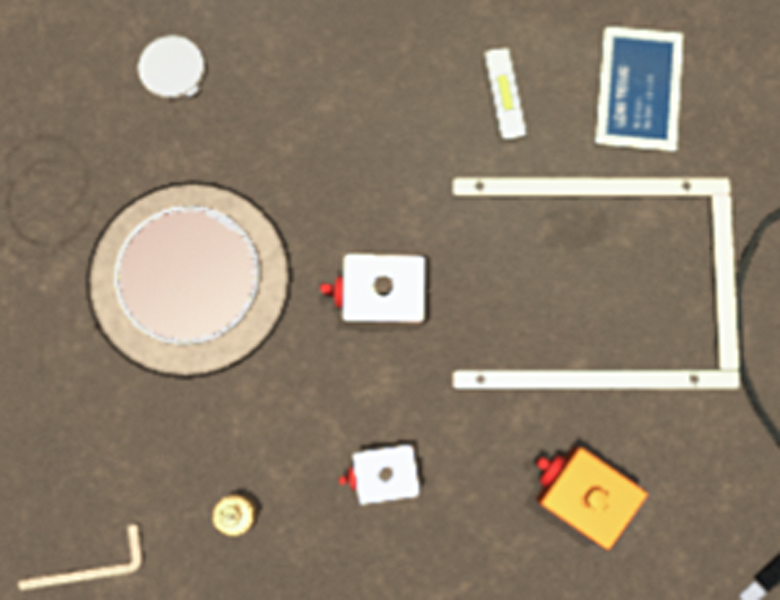

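View pics/s14.png

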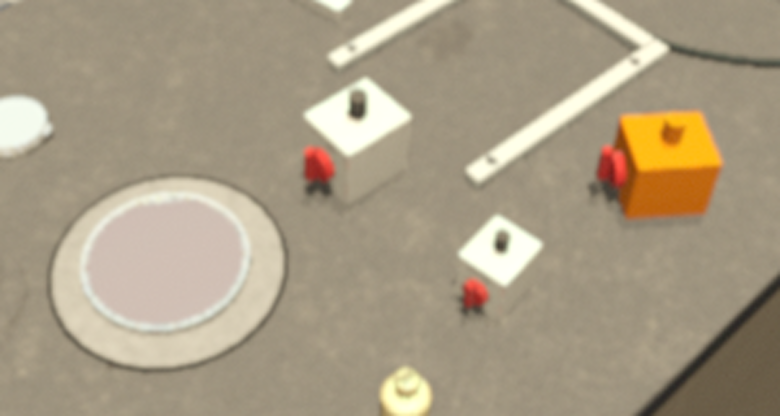

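The wafer lies wholly on the mat, with wafer centre (188,275) and mat centre (190,280) in the crop. The base stands upright at (384,288), about 2 mm from its start, with the knob toward the mat. The bystanders are where they were. Handing in.

Run:
```python
from plant import r
print(r.finish_job()); print(r.get_state()['clock'])
```

```text
the job is handed in; nothing more can be done
None
the job is handed in; nothing more can be done
```

I moved the magnet base aside, pushed the wafer carrier flat along the bench onto the mat with two half-open fingers behind its rim, and stood the base back on its spot. I handed the job in just after 22.5 s on the clock.

| Last check (top camera, before handing in) | Found | Target |
|---|---|---|
| Wafer centre | (0.521, 0.249), about 2 mm from the mat centre (0.520, 0.250) | within 24 mm |
| Base block centre | about 2 mm from its start; turn within 1° | within 20 mm |
| Sample box and spirit level | about 1 mm or less from their start | within 25 mm |

- **Base:** In both the top and scene pictures it stands upright with its knob facing the mat.
- **Tissue booklet:** The network's named detections for it fell on other things in that picture. A low-confidence wafer detection sitting on it, and the picture itself, show it unmoved to within about 2 mm.
- **First grasp failed:** In the wrist pictures the fingertips sit about 28 mm higher than the stated tool geometry (tool z −14 mm, not +14 mm). My first grasp therefore caught only the top edge and post and tilted the base slightly, with up to 43 N at the wrist.
- **Recovery:** I eased off, the base settled upright on its spot, and I gripped it again lower at its full 50 mm width.
- **Not confirmed:** The 43 N came from fingertip contact as far as I could tell. I can't confirm how it counts against the 40 N limit on the gripper's body.

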